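Feel round a decorating wheel for its hidden notch and press the release key

TASK

The wooden bat on the locked blue decorating wheel is held by a black release key, sunk in a notch somewhere round the wheel's sprung metal edge. With the fingers shut, set the fingertips on the edge at the red mark, run them along the edge while pressing it lightly down until they drop into the notch, then press the key inside fully down so that the bat rises and stays up, and move clear. Grasp and lift nothing, do not force the edge down, keep the little clay bird standing on its bat and leave everything else where it is.

Things in the scene. Friction and masses are not known exactly. Their poses are not given: they have to be found in the camera images.
- wheel: Decorating wheel, fixed to the table and locked, 236 mm across. Origin: centre of its foot, on the table; z up; -x points to the red mark. Its blue pan (radius 118 mm) has its top at z = 62 mm; above it stands the sprung metal edge (see ring_mid), and inside that the bat. Fixed foot and column below.
- ring_mid (a point): Centre of the sprung edge, level with its top (at rest 100 mm above the table). The edge is a flat-topped ring of light metal, 26 mm wide: radius 87 to 113 mm, centre line 100 mm, 22 mm tall. One notch cuts it right through: 32 degrees wide (56 mm along the centre line), open above, inwards and outwards, centred anywhere from 66 to 294 degrees round from the mark.
- notch_floor_mid (a point): Point on the wheel's axis at the height of the key's top (86 mm above the table, 14 mm below the edge). It does NOT tell where the notch is: that must be felt for, or seen as the one gap in the ring. The black key, 26 mm wide at radius 87 to 113 mm, fills the floor of the notch.
- bat_top (a point): Centre of the top of the round plywood bat: radius 66 mm, level with the edge (100 mm above the table), 105 mm when released. Between bat and edge the space is free (radius 66 to 87 mm).
- mark (a point): Point on the top of the sprung edge at rest, on its centre line (100 mm from the wheel's axis, 100 mm above the table), beside the red mark, a 20 mm block on the pan's rim just outside it. The sweep starts with the middle of the shut fingers within 30 mm of it, seen from above; either way round will do.
- edge (a joint): How far the sprung edge is pushed down, m: 0 at rest, 0.012 at its stop. The whole ring sinks level; it moves from 0.5 N on, 0.6 N more per mm, and springs back. Sweep with 2 to 5 mm (under 0.8 mm is not pressing, over 10 mm is forcing). It is back at 0 once the fingertips are wholly inside the notch, whose upright ends then stop them.
- key (a joint): How far the release key is pushed down, in m: 0 at the start, 0.010 at its stop. It slides straight down against 4 to 6 N of friction and stays where it is left. Over 0.008 counts as fully down. Press it clear of the ends of the notch: fingers jammed against an end drag the sprung edge down with them.
- bat (a joint): How far the bat has risen, in m: 0 at the start; it rises half as far as the key goes down, to 0.005, and stays.
- bird: Little off-white clay bird, 51 mm tall, about 38 mm across and 60 mm from terracotta beak to tail, about 60 g, standing loose near the middle of the bat. Origin: centre of its underside; z up.
- big_bowl: White bowl, 170 mm across, 80 mm high, bystander. Origin: centre of its underside.
- small_bowl: White bowl, 120 mm across, 65 mm high, bystander. Origin: centre of its underside.
- water_bottle: Clear bottle with blue cap, 64 mm across, 200 mm high, bystander. Origin: centre of its underside.
- block: Ochre block, 60 x 90 x 40 mm, bystander. Origin: centre of its underside.
- spatula: Wooden-handled spatula lying on the table, bystander. Origin: underside, on its length.
- mould_half: Half of a plaster mould, 110 x 90 x 56 mm, bystander. Origin: centre of its underside.
- tool_cup: Blue ceramic cup, 70 mm across, 90 mm high, bystander. Origin: centre of its underside.
There are look-alikes about, which are no part of the job. What is shaped like the bird but purple or turquoise is not meant.

How it is judged:
By the outcome, as a careful person would: the job done as asked, in the order asked, and still so for the second after the job is handed in, with the robot touching nothing.
It also fails if it takes over 72 s, if anything falls off the work surface, if the arm or the gripper's body presses on something with over 40 N, if the wrist force passes 120 N, or if a joint passes its speed limit or range.

ROBOT

A 6-joint arm with a two-finger parallel gripper is mounted at the origin on the work surface. World frame = base frame: x ahead of the robot, y to its left, z up, the work surface at z = 0. Lengths are in mm, angles in degrees, forces in N, time in s.
With the tool pointing down it reaches from about 350 to 850 mm from the base axis. Payload 8.1 kg.
Tool frame: the origin (TCP) lies at the centre of the arm's flange, where the gripper is bolted on; the fingertips stand 173 mm ahead of it and the grasp point (between the pads) lies 155 mm ahead of it; z points along the fingers, y is the line along which they close (so a half turn about z gives the same grasp; the last joint's range is limited). The gripper opens to 85 mm and grips with 20 to 120 N. Pads are 22 mm wide; open, the fingers measure 114 mm over their backs; the gripper's body (76 mm by 85 mm) begins 54 mm behind the grasp point. The pads swing forward as they close: fully open they stand 13 mm farther back than shut.
Start: joints at [-77.43, 7.471, 85.268, -0, 87.261, -4.893], TCP at [180.082, -572.344, 404.692] pointing down, gripper open.
Joint ranges: [-169.43, 169.43], [-51.17, 129.36], [1.28, 143.12], [-76.62, 256.62], [0, 156.53], [-152.29, 152.29]. Speed limits (degrees/s): [136.94, 136.94, 159.86, 180, 180, 180].

INTERFACE

Orientations are given as [roll, pitch, yaw] about the fixed x, y, z axes, in that order (R = Rz(yaw) Ry(pitch) Rx(roll)).
In Python, from bench import * gives the robot as it stands.
- The arm moves only by the shell command python3 -m jog 'ROWS' [FORCE]. ROWS is text: rows parted by semicolons, each of 7 numbers parted by spaces: the shift along the tool's x, y, z scaled (see below), then the turn, a rotation vector about the tool's x, y, z scaled (see below), then the closure, from -1 (fully open) to 1 (shut). In form: tx ty tz wx wy wz hand; .... A call has 1 to 5 rows; each row shifts and turns the commanded pose from where the row before left it, along the tool's axes as they then stand; what a row does not reach is not made up. The controller multiplies each number of a shift by 0.1 m and each number of a turn by 60 degrees. A row lasts 1/8 s, in which the tool goes at most 62.5 mm and 10.7 degrees, less where a joint would pass 70% of its speed; a pose out of reach is approached as far as the arm can. A call with a number of a shift or a turn outside -1 to 1 is refused whole. A call with a gripper value outside its range is refused whole. The fingers move at their own pace and stop on an object; FORCE is the grip in N (left out, the last holds). Time passes only in rows, so rows that do not move let the fingers close. It gives the time, the measured TCP pose, the force, the opening and the grip force at its end, in the units of the state.
- sense(): the state, without advancing time (a new reading comes with each control period).
- snapshot(name): name is "side" or "top" or "wrist"; returns a dict with "img" (420x560x3 uint8, red, green, blue), "fx", "fy", "cx", "cy" (pixels), "dist" ([k1, k2, p1, p2, k3] as OpenCV has them; the pictures are not rectified), "extrinsics" (4x4, takes a point from camera to world coordinates). Camera axes: x right, y down, z forward; pixel columns grow to the right and rows downward; lengths in mm; the calibration is good to about 2 mm. A picture is of the moment at which its call begins. There is no depth.
- hand_in(): hands the job in; it is judged then, once.
The state is a dict: "time": time; "joint_pos": joint angles; "qd": joint speeds; "joint_efforts": joint torques, N m; "tool_pos": TCP position; "tcp_rot": TCP orientation; "ft_force": force on the tool from outside, world axes, zero at the start; "wrist_torque": the same for the moment, N m; "finger_gap": finger opening in mm; "grip_force": force on a finger pad.
Only numpy, scipy, OpenCV 4.12 (cv2) and the standard library are available. Lean on these libraries where they do the work, as an engineer would, in place of code of your own. Each camera call takes 0.05 s, during which the arm holds its last target. There are 200 camera calls.

## Working session

There is one attempt and no reset: what is moved stays moved. The work goes in short steps, Python scripts to look and compute and a shell command to move; the robot and the scene stay as the last step left them, time stands still between calls to the robot, and variables do not carry over. Pictures are saved under pics/ and viewed, at most 10 in all, crops included, and the job is handed in when it is done.

```bash
mkdir -p pics; ls; python3 - <<'E'
from bench import *
import cv2
for n in("top","side"):
    s=snapshot(n); cv2.imwrite(f"pics/{n}0.png",s["img"][:,:,::-1]); print(n,s["fx"],s["cx"],s["cy"],s["dist"],s["extrinsics"])
print(sense())
E
```

```text
pics
top 393.7703446207607 278.56107868718624 207.1318673440971 [-0.09292736  0.          0.          0.          0.        ] [[-1.18693224e-02 -9.88288544e-01  1.52134392e-01  4.11561706e+02]
 [-9.99903775e-01  1.06382762e-02 -8.90327161e-03 -1.60605277e+00]
 [ 7.18055366e-03 -1.52225428e-01 -9.88319715e-01  1.12437305e+03]
 [ 0.00000000e+00  0.00000000e+00  0.00000000e+00  1.00000000e+00]]
side 446.62556335936017 280.8059000982079 206.40133791274383 [-0.08364863  0.          0.          0.          0.        ] [[-9.55886368e-01 -2.26194951e-01  1.87395558e-01  3.52924161e+02]
 [-2.93657771e-01  7.21103394e-01 -6.27514947e-01  7.51847945e+02]
 [ 6.80913916e-03 -6.54863146e-01 -7.55716810e-01  9.99768031e+02]
 [ 0.00000000e+00  0.00000000e+00  0.00000000e+00  1.00000000e+00]]
{'time': 0.1, 'joint_pos': array([-7.74298055e+01,  7.51167487e+00,  8.53217974e+01,  1.64480765e-03,
        8.72616404e+01, -4.89289884e+00]), 'qd': array([-0.02422644,  0.01850829, -0.13045673, -0.01986864, -0.0695049 ,
        0.02991934]), 'joint_efforts': array([ 1.47129500e-03, -5.70952141e+01, -5.01940012e+01, -1.82286967e-04,
        8.21234426e-03,  7.81652852e-05]), 'tool_pos': array([ 180.0397919 , -572.14355531,  403.75167901]), 'tcp_rot': array([-1.79905374e+02, -9.74929339e-03,  1.74630053e+01]), 'ft_force': array([ 0.8413006 ,  0.05528793, -0.48517092]), 'wrist_torque': array([ 0.00193702, -0.01605823,  0.02519242]), 'grip_force': 0.0, 'finger_gap': 85.30040082764576}
```

View pics/top0.png

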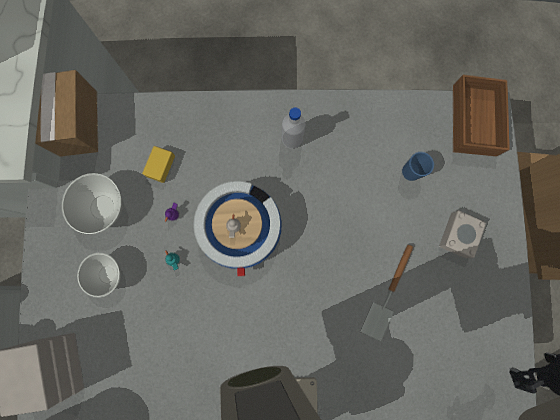

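View pics/side0.png

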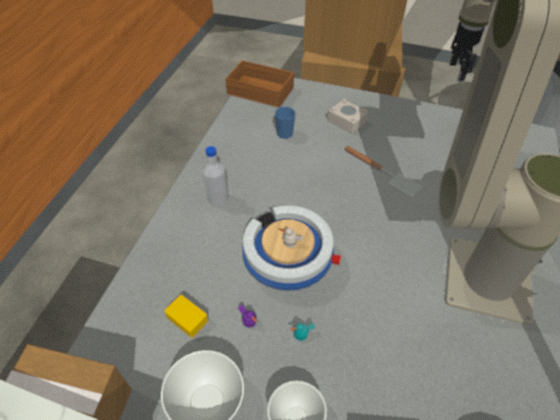

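The top view shows the wheel centred near (237,225), the red mark at (241,271) and the black notch at (260,194). The bird is at (233,226) on the bat. In the side view the notch is at (265,218) and the mark at (336,259).

```bash
cat >h.py <<'E'
from bench import *
import cv2, numpy as np
def ray(s,uv,z):
    K=np.array([[s["fx"],0,s["cx"]],[0,s["fy"],s["cy"]],[0,0,1]])
    p=cv2.undistortPoints(np.array(uv,float).reshape(-1,1,2),K,np.array(s["dist"])).reshape(-1,2)
    E=np.array(s["extrinsics"]); d=np.c_[p,np.ones(len(p))]@E[:3,:3].T
    return E[:3,3]+d*((z-E[2,3])/d[:,2])[:,None]
def big(m):
    n,l,st,c=cv2.connectedComponentsWithStats(m.astype(np.uint8)); i=1+st[1:,4].argmax(); return l==i,c[i],st[i,4]
def roi(m,x0,y0,x1,y1):
    o=np.zeros_like(m);o[y0:y1,x0:x1]=m[y0:y1,x0:x1];return o
E
python3 - <<'E'
from h import *
for n,R in(("top",(185,170,290,285)),("side",(235,195,350,300))):
    s=snapshot(n); h=cv2.cvtColor(s["img"],cv2.COLOR_RGB2HSV).astype(int); H,S,V=h[...,0],h[...,1],h[...,2]
    w,c,a=big(roi((S<40)&(V>165),*R))
    P=ray(s,np.argwhere(w)[:,::-1],100)[:,:2]
    cn=max(cv2.findContours(w.astype(np.uint8),0,1)[0],key=len)
    hull=cv2.convexHull(cn).reshape(-1,2); Q=ray(s,hull,100)[:,:2]
    A=np.c_[2*Q,np.ones(len(Q))]; x=np.linalg.lstsq(A,(Q**2).sum(1),rcond=None)[0]
    print(n,"ring",a,x[:2],np.sqrt(x[2]+x[:2]@x[:2]))
    b,c,a=big(roi((H>8)&(H<25)&(S>60)&(V>120),*R))
    hull=cv2.convexHull(np.argwhere(b)[:,::-1].astype(np.int32)).reshape(-1,2);Q=ray(s,hull,100)[:,:2]
    A=np.c_[2*Q,np.ones(len(Q))]; y=np.linalg.lstsq(A,(Q**2).sum(1),rcond=None)[0]
    print(" bat",a,y[:2],np.sqrt(y[2]+y[:2]@y[:2]))
    r,c,a=big(roi(((H<6)|(H>174))&(S>150),*R)); p=ray(s,[c],75)[0,:2]; print(" red",a,c,p)
    k,c,a=big(roi((V<40),*R)); q=ray(s,[c],86)[0,:2]; print(" key",a,c,q)
    C=y[:2]; f=lambda p:np.degrees(np.arctan2(*(p-C)[::-1]))
    print(" angles red,key",f(p),f(q),np.hypot(*(q-C)))
    g=np.degrees(np.arctan2(P[:,1]-C[1],P[:,0]-C[0])); rr=np.hypot(*(P-C).T); g=g[(rr>95)&(rr<105)]
    hist=np.histogram(g,bins=90,range=(-180,180))[0]; print(" empty",[-180+4*i+2 for i in range(90) if hist[i]<2])
E
```

```text
top ring 1977 [528.01230803  99.93796024] 111.53725664336693
 bat 1658 [527.56893568 100.02942383] 65.1724834596177
 red 57 [240.68421053 271.42105263] [402.64311336  90.85993306]
 key 161 [258.7515528  193.95652174] [607.72215184  41.74126113]
 angles red,key -175.8020474065426 -36.0249956951201 99.10624587963716
 empty [-50, -46, -42, -38, -34, -30, -26, -22]
side ring 2116 [526.55213356 103.66132469] 114.12178201189433
 bat 1602 [527.07187821 106.42979626] 67.03497133955379
 red 61 [335.44262295 258.86885246] [401.3185463  108.72335004]
 key 1 [267. 222.] [598.19914414  55.79317925]
 angles red,key 178.95512602709755 -35.44766059730661 87.31068056282419
 empty [-50, -46, -42, -38, -34, -30, -26]
```

```bash
python3 -m jog '0 0 0.1 0 0 -0.153 1;0 0 0 0 0 -0.153 1;0 0 0 0 0 -0.153 1;0 0 0 0 0 -0.15 1;0 0 0 0 0 0 1' 40
cat >>h.py <<'E'
C=np.array([527.5,101.5])
def go(target_xyz):
    "remaining shift in tool units from measured TCP"
    from scipy.spatial.transform import Rotation as R
    s=sense(); r=R.from_euler('xyz',s["tcp_rot"],degrees=True)
    print("t",s["time"],"pos",s["tool_pos"].round(1),"rpy",s["tcp_rot"].round(2),"F",s["ft_force"].round(2),"gap",round(s["finger_gap"],1))
    print("units",(r.inv().apply(np.array(target_xyz)-s["tool_pos"])/100).round(3))
def P(a,z,r=100): a=np.radians(a); return [C[0]+r*np.cos(a),C[1]+r*np.sin(a),z]
E
python3 -c "
from h import *
print(P(-168,340)); go(P(-168,340))"
```

```text
time: 0.82
tool_pos: [180.1, -572.3, 394.4]
tcp_rot: [-180.0, -0.0, 53.9]
ft_force: [-0.1, 0.2, -0.1]
finger_gap: 0.1
grip_force: 0.0
[np.float64(429.68523992661943), np.float64(80.70883091822407), 340]
t 0.825 pos [ 180.1 -572.3  394.4] rpy [-1.7998e+02 -2.0000e-02  5.3950e+01] F [-0.07  0.17 -0.06] gap 0.1
units [ 6.748 -1.825  0.547]
```

```bash
for i in 1 ; do python3 -m jog '0.48 -0.13 0 0 0 0 1;0.48 -0.13 0 0 0 0 1;0.48 -0.13 0 0 0 0 1;0.48 -0.13 0 0 0 0 1;0.48 -0.13 0 0 0 0 1'; python3 -m jog '0.48 -0.13 0.05 0 0 0 1;0.48 -0.13 0.05 0 0 0 1;0.48 -0.13 0.05 0 0 0 1;0.48 -0.13 0.05 0 0 0 1;0.48 -0.13 0.05 0 0 0 1'; done
python3 -c "
from h import *
go(P(-168,340))"
```

```text
time: 1.45
tool_pos: [268.8, -338.5, 394.7]
tcp_rot: [180.0, -0.0, 53.7]
ft_force: [0.3, 0.4, 0.4]
finger_gap: -0.1
grip_force: 0.0
time: 2.08
tool_pos: [357.2, -106.0, 369.7]
tcp_rot: [179.9, -0.0, 53.7]
ft_force: [1.1, -0.5, 0.2]
finger_gap: -0.2
grip_force: 0.0
t 2.075 pos [ 357.2 -106.   369.7] rpy [ 1.7994e+02 -1.0000e-02  5.3730e+01] F [ 1.14 -0.47  0.22] gap -0.2
units [ 1.934 -0.521  0.297]
```

```bash
python3 -m jog '0.48 -0.13 0.1 0 0 0 1;0.48 -0.13 0.1 0 0 0 1;0.48 -0.13 0.1 0 0 0 1;0.4 -0.11 0 0 0 0 1;0 0 0 0 0 0 1'
python3 - <<'E'
from h import *
s=snapshot("top");cv2.imwrite("pics/t1.png",cv2.resize(s["img"][140:300,160:320,::-1],None,fx=3,fy=3))
s=snapshot("side");cv2.imwrite("pics/s1.png",cv2.resize(s["img"][170:330,220:380,::-1],None,fx=3,fy=3))
go(P(-168,281))
E
```

```text
time: 2.7
tool_pos: [425.0, 72.9, 339.5]
tcp_rot: [-180.0, -0.0, 54.0]
ft_force: [-0.1, -0.0, 0.9]
finger_gap: 0.2
grip_force: 0.0
t 2.8 pos [424.6  70.9 339.6] rpy [-1.7999e+02  4.0000e-02  5.3940e+01] F [0.95 0.05 0.4 ] gap -0.1
units [ 0.11  -0.017  0.586]
```

View pics/s1.png

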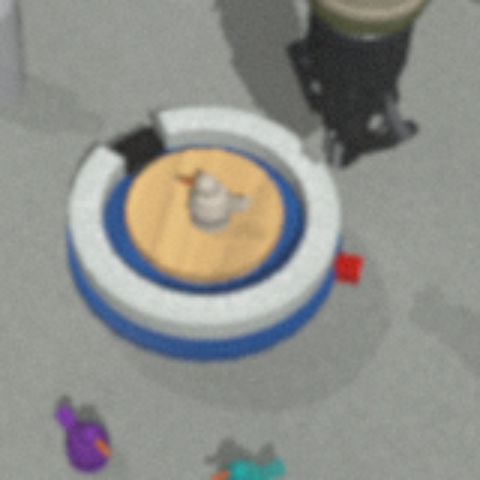

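The side crop shows the shut fingertips near (340,155), still high and to the left of the red mark (347,268). The bird stands at (212,200), and the notch is at (138,148).

```bash
python3 -m jog '0.12 -0.02 0.25 0 0 0 1;0 0 0.25 0 0 0 1;0 0 0.1 0 0 0 1;0 0 0 0 0 0 1;0 0 0 0 0 0 1'
python3 -c "
from h import *
go(P(-170,269.5))"
```

```text
time: 3.42
tool_pos: [430.6, 81.2, 280.8]
tcp_rot: [179.9, -0.1, 53.9]
ft_force: [0.8, 0.8, 0.9]
finger_gap: -0.0
grip_force: 0.0
t 3.425 pos [430.6  81.2 280.8] rpy [ 1.7993e+02 -6.0000e-02  5.3940e+01] F [0.82 0.76 0.86] gap -0.0
units [ 0.015 -0.03   0.113]
```

```bash
python3 -m jog '0.02 -0.03 0.06 0 0 0 1;0 0 0.03 0 0 0 1;0 0 0.02 0 0 0 1;0 0 0 0 0 0 1;0 0 0 0 0 0 1'
cat > plan.py <<'E'
# rows for arc steps from measured pose: python3 plan.py a0 a1 n
from h import *
import sys
a0,a1,n=float(sys.argv[1]),float(sys.argv[2]),int(sys.argv[3])
go(P(a0,269.5))
y=np.radians(sense()["tcp_rot"][2]); A=np.array([[np.cos(y),np.sin(y)],[np.sin(y),-np.cos(y)]])
a=np.linspace(a0,a1,n+1); X=np.array([P(t,0)[:2] for t in a])
for i,d in enumerate(np.diff(X,axis=0)): print(round(a[i+1],1),(A@d/100).round(3))
E
python3 plan.py -170 -36 20
```

```text
time: 4.05
tool_pos: [429.1, 85.1, 269.0]
tcp_rot: [180.0, -0.0, 54.0]
ft_force: [0.6, 2.5, 4.7]
finger_gap: 0.1
grip_force: 1.6
t 4.05 pos [429.1  85.1 269. ] rpy [ 1.7999e+02 -4.0000e-02  5.4010e+01] F [0.58 2.52 4.74] gap 0.1
units [-0.008  0.005 -0.005]
-163.3 [-0.076  0.089]
-156.6 [-0.065  0.097]
-149.9 [-0.054  0.104]
-143.2 [-0.041  0.109]
-136.5 [-0.028  0.113]
-129.8 [-0.015  0.116]
-123.1 [-0.001  0.117]
-116.4 [0.013 0.116]
-109.7 [0.026 0.114]
-103.0 [0.039 0.11 ]
-96.3 [0.052 0.105]
-89.6 [0.064 0.098]
-82.9 [0.075 0.09 ]
-76.2 [0.085 0.081]
-69.5 [0.094 0.07 ]
-62.8 [0.101 0.059]
-56.1 [0.107 0.047]
-49.4 [0.112 0.034]
-42.7 [0.115 0.02 ]
-36.0 [0.117 0.007]
```

```bash
python3 -m jog '-0.038 0.045 -0.005 0 0 0 1;-0.038 0.044 0 0 0 0 1;-0.033 0.048 0 0 0 0 1;-0.032 0.049 0 0 0 0 1;0 0 0 0 0 0 1'
python3 plan.py -156.6 -129.8 4; python3 - <<'E'
from h import *
F=[]
for i in range(4): snapshot("side"); s=sense(); F.append([*s["ft_force"],s["tool_pos"][2]])
print(np.round(F,2))
E
```

```text
time: 4.68
tool_pos: [435.8, 61.8, 269.2]
tcp_rot: [180.0, 0.1, 54.0]
ft_force: [-0.3, -2.0, 2.4]
finger_gap: -0.2
grip_force: 1.5
t 4.675 pos [435.8  61.8 269.2] rpy [1.7996e+02 5.0000e-02 5.3960e+01] F [-0.27 -2.05  2.38] gap -0.2
units [-0.001 -0.001 -0.003]
-149.9 [-0.053  0.104]
-143.2 [-0.041  0.109]
-136.5 [-0.028  0.113]
-129.8 [-0.014  0.116]
[[  0.29  -2.8    3.12 269.2 ]
 [ -0.28  -1.97   3.3  269.23]
 [  0.29  -2.61   1.81 269.27]
 [ -0.64  -1.82   3.28 269.28]]
```

```bash
python3 -m jog '-0.053 0.104 0 0 0 0 1;-0.041 0.109 0 0 0 0 1;-0.028 0.113 0 0 0 0 1;-0.015 0.116 0 0 0 0 1;0 0.117 0 0 0 0 1'
python3 plan.py -123.1 -122 1
python3 -m jog '0.013 0.116 0 0 0 0 1;0.026 0.114 0 0 0 0 1;0.039 0.11 0 0 0 0 1;0.052 0.105 0 0 0 0 1;0 0 0 0 0 0 1'
python3 plan.py -96.3 -69.5 4
```

```text
time: 5.5
tool_pos: [473.4, 18.0, 269.1]
tcp_rot: [-180.0, 0.0, 54.0]
ft_force: [-2.2, 1.1, 3.7]
finger_gap: -0.2
grip_force: 1.6
t 5.5 pos [473.4  18.  269.1] rpy [-1.7998e+02  1.0000e-02  5.3980e+01] F [-2.18  1.12  3.7 ] gap -0.2
units [-0.005 -0.003 -0.004]
-122.0 [0.001 0.019]
time: 6.12
tool_pos: [517.7, 2.8, 269.6]
tcp_rot: [179.9, -0.0, 54.0]
ft_force: [2.5, -0.1, 3.7]
finger_gap: -0.2
grip_force: 1.4
t 6.125 pos [517.7   2.8 269.6] rpy [ 1.7989e+02 -5.0000e-02  5.4000e+01] F [ 2.51 -0.11  3.74] gap -0.2
units [-0.013 -0.005  0.001]
-89.6 [0.064 0.098]
-82.9 [0.075 0.09 ]
-76.2 [0.085 0.081]
-69.5 [0.094 0.07 ]
```

```bash
python3 -m jog '0.06 0.095 0 0 0 0 1;0.074 0.09 0 0 0 0 1;0.085 0.081 0 0 0 0 1;0.093 0.07 0 0 0 0 1;0 0 0 0 0 0 1'
python3 plan.py -69.5 -36 10
```

```text
time: 6.75
tool_pos: [563.2, 8.9, 269.5]
tcp_rot: [179.9, -0.1, 54.0]
ft_force: [2.2, 0.3, 3.4]
finger_gap: -0.2
grip_force: 1.4
t 6.75 pos [563.2   8.9 269.5] rpy [ 1.7991e+02 -8.0000e-02  5.4030e+01] F [2.15 0.33 3.41] gap -0.2
units [-0.013  0.001  0.   ]
-66.2 [0.05  0.031]
-62.8 [0.051 0.028]
-59.4 [0.053 0.025]
-56.1 [0.054 0.022]
-52.8 [0.055 0.019]
-49.4 [0.056 0.015]
-46.0 [0.057 0.012]
-42.7 [0.058 0.009]
-39.3 [0.058 0.005]
-36.0 [0.058 0.002]
```

```bash
python3 -m jog '0.045 0.03 0 0 0 0 1;0.05 0.028 0 0 0 0 1;0.053 0.025 0 0 0 0 1;0.054 0.022 0 0 0 0 1;0.055 0.019 0 0 0 0 1'
python3 -m jog '0.055 0.015 0 0 0 0 1;0.055 0.012 0 0 0 0 1;0.055 0.009 0 0 0 0 1;0.053 0.005 0 0 0 0 1;0 0 0 0 0 0 1'
python3 - <<'E'
from h import *
go(P(-36,269.5))
for n in("top","side"):
    s=snapshot(n)
    x,y=(200,160) if n=="top" else (230,170)
    cv2.imwrite(f"pics/n_{n}.png",cv2.resize(s["img"][y:y+130,x:x+130,::-1],None,fx=4,fy=4))
E
```

```text
time: 7.38
tool_pos: [587.5, 22.2, 269.2]
tcp_rot: [180.0, 0.0, 54.0]
ft_force: [-2.0, -0.7, 3.1]
finger_gap: -0.1
grip_force: 1.5
time: 8.0
tool_pos: [603.4, 37.7, 269.0]
tcp_rot: [-180.0, -0.0, 54.0]
ft_force: [-0.6, -0.7, -0.1]
finger_gap: -0.0
grip_force: 0.0
t 8.0 pos [603.4  37.7 269. ] rpy [-179.99   -0.     54.03] F [-0.61 -0.69 -0.11] gap -0.0
units [ 0.07   0.011 -0.005]
```

View pics/n_side.png

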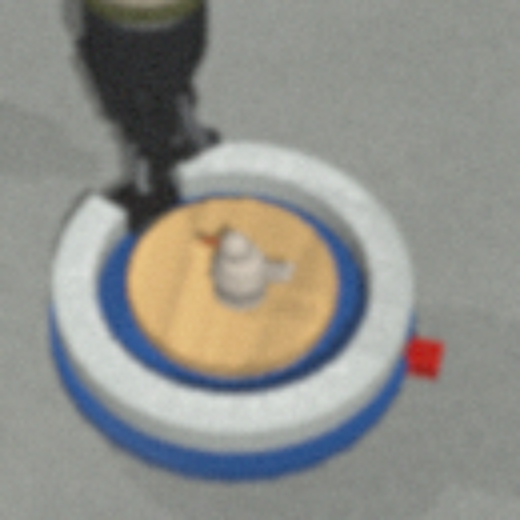

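The side crop shows the fingertips inside the notch at (155,190), with the ring back up and the bird standing at (238,268). The vertical force is now zero. Next I centre the fingers and press the key.

```bash
python3 -m jog '0.06 0.01 0 0 0 0 1;0 0 0.06 0 0 0 1;0 0 0.03 0 0 0 1;0 0 0 0 0 0 1;0 0 0 0 0 0 1'
python3 -c "
from h import *
go(P(-36,249.5))"
python3 -m jog '0 0 0.03 0 0 0 1;0 0 0.03 0 0 0 1;0 0 0.03 0 0 0 1;0 0 0.01 0 0 0 1;0 0 0 0 0 0 1'
python3 -c "
from h import *
go(P(-36,249.5))"
```

```text
time: 8.72
tool_pos: [607.5, 41.4, 260.1]
tcp_rot: [-180.0, 0.0, 54.0]
ft_force: [0.4, 0.0, 1.3]
finger_gap: -0.0
grip_force: 0.0
t 8.725 pos [607.5  41.4 260.1] rpy [-1.7999e+02  1.0000e-02  5.4000e+01] F [0.36 0.02 1.27] gap -0.0
units [ 0.016 -0.     0.106]
time: 9.35
tool_pos: [607.7, 41.5, 250.2]
tcp_rot: [180.0, -0.0, 54.0]
ft_force: [1.8, -1.5, 2.1]
finger_gap: 0.0
grip_force: 1.3
t 9.35 pos [607.7  41.5 250.2] rpy [ 1.7997e+02 -1.0000e-02  5.4000e+01] F [ 1.76 -1.52  2.08] gap 0.0
units [ 0.014 -0.002  0.007]
```

```bash
python3 -m jog '0 0 0.008 0 0 0 1;0 0 0.004 0 0 0 1;0 0 0 0 0 0 1'
python3 -c "
from h import *
go(P(-36,249.5))"
```

```text
time: 9.72
tool_pos: [607.8, 41.5, 249.4]
tcp_rot: [180.0, -0.0, 54.0]
ft_force: [0.5, -1.0, 6.0]
finger_gap: -0.3
grip_force: 2.9
t 9.725 pos [607.8  41.5 249.4] rpy [ 1.7997e+02 -2.0000e-02  5.4010e+01] F [ 0.5  -1.01  5.96] gap -0.3
units [ 0.014 -0.002 -0.001]
```

```bash
python3 -m jog '0 0 -0.1 0 0 0 1;0 0 -0.2 0 0 0 1;0 0 -0.4 0 0 0 1;0 0 -0.4 0 0 0 1;0 0 0 0 0 0 1'
python3 -m jog '0 0.4 0 0 0 0 1;0 0.4 0 0 0 0 1;0 0.4 0 0 0 0 1;0 0 0 0 0 0 1;0 0 0 0 0 0 1'
python3 - <<'E'
from h import *
go(P(-36,400))
s=snapshot("side");im=s["img"]
cv2.imwrite("pics/end.png",cv2.resize(im[170:300,230:360,::-1],None,fx=4,fy=4))
h=cv2.cvtColor(im,cv2.COLOR_RGB2HSV).astype(int);H,S,V=h[...,0],h[...,1],h[...,2]
b,c,a=big(roi((H>8)&(H<25)&(S>60)&(V>120),235,195,350,300))
hull=cv2.convexHull(np.argwhere(b)[:,::-1].astype(np.int32)).reshape(-1,2)
for z in(100,105):
    Q=ray(s,hull,z)[:,:2];A=np.c_[2*Q,np.ones(len(Q))]; y=np.linalg.lstsq(A,(Q**2).sum(1),rcond=None)[0]; print(z,y[:2])
E
```

```text
time: 10.35
tool_pos: [608.9, 41.6, 365.4]
tcp_rot: [179.6, -0.3, 54.0]
ft_force: [0.6, 0.4, 0.9]
finger_gap: 0.5
grip_force: 0.0
time: 10.98
tool_pos: [704.3, -28.8, 358.5]
tcp_rot: [-179.9, 0.0, 54.0]
ft_force: [0.0, 0.2, 0.6]
finger_gap: 0.4
grip_force: 0.0
t 10.975 pos [704.3 -28.8 358.5] rpy [-1.7992e+02  2.0000e-02  5.4000e+01] F [0.01 0.2  0.64] gap 0.4
units [ 0.015 -1.197 -0.414]
100 [528.10672514 102.96875907]
105 [527.13323776 106.57457281]
```

View pics/end.png

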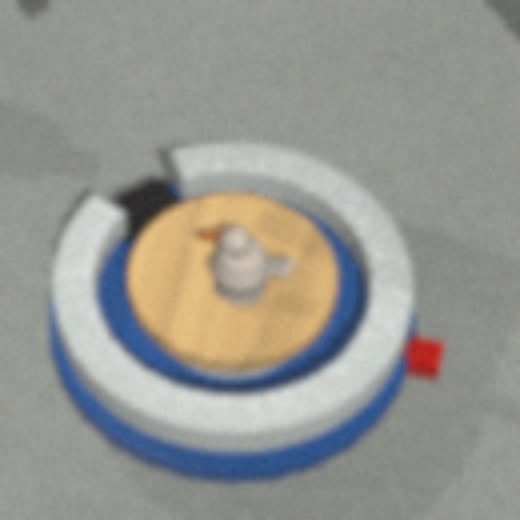

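The key now sits lower at (148,205). The bat has risen: fitted at z=105 its centre falls at (527,106.6), matching the (527,106.4) measured at z=100 before. The bird is still standing at (238,265).

```bash
python3 -c "
from bench import *
print(hand_in())"
```

```text
the job is handed in; nothing more can be done
None
```

The key is pressed about 9.5 mm down (over 8 counts as fully down), the bat is up and staying up, the bird is still standing, the arm is clear, and the job was handed in at about 11 s.

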